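# Clip a price card holder onto the counter rail and set it against the stop collar

### The job

Push the loose C-shaped price card holder, gap downward, onto a free stretch of the rail's round rod until it snaps fully home, then slide it along the rod until it butts against the stop collar with a light but definite push, and leave it standing upright against the collar. The collar is only finger-tight: do not shift it. Be gentle with the rail and leave the jars and the cup alone.

Things in the scene. Friction and masses are not known exactly. Their poses are not given: they have to be found in the camera images.
- rail: Counter rail, fixed to the table: dark foot plate 85 x 290 x 10 mm, two posts 122 mm high, a level round steel rod between them. Origin: centre of the foot plate's underside; y along the rod. On the rod's +y half sits a stop collar, an aluminium ring 25 mm across, 16 mm wide, with a black thumb screw below; the -y half is free.
- rod_mid (a point): Middle of the rod's axis, 110 mm above the table; the rod runs along y, is 14 mm thick and free to 120 mm either side. The collar's face that the holder meets (its -y face) is somewhere between 15 and 85 mm from this point along +y: its place is not measured and must be seen or felt.
- collar (a joint): How far the stop collar has been shoved along the rod from its setting, m: 0 at the start, grows when pushed towards +y. The collar slips at about 16 N. This value does not tell where the collar stands.
- holder_panel (a point): Centre of the upright grip panel of the loose grey plastic price card holder, which starts upright on the table, gap down, this point 48 mm above its feet. Panel: 10 mm thick (x), 40 mm wide (y), 46 mm high (z: from 25 to 71 mm above the feet). Whole holder 50 to 85 g; either way round will do. Hold it firmly.
- holder_bore (a point): Centre of the holder's bore, 35.2 mm below the panel's centre; on the rod's axis when fully home. The clip's ends are 22 mm from it along y (the bore's direction). Clip 32 mm wide, roof 20 to 25 mm above the feet.
- holder: The price card holder as a whole, origin at the centre of its underside, same axes. Its two springy jaws, flared at the bottom, leave a 10 mm gap that springs open over the rod. Pushing on takes about 8 to 12 N; this drops as it snaps over, and 5 mm lower the roof meets the rod. Fully home it grips the rod (its contact forces sum to 20 N), stays upright, and drags 3 to 7 N when slid.
- gold_jar_1: Bystander: dessert jar with gold lid, 72 x 72 x 82 mm, origin at the centre of its underside.
- gold_jar_2: Bystander: a second such jar, 72 x 72 x 82 mm, origin at the centre of its underside.
- coffee_cup: Bystander: closed dessert cup, 87 x 89 x 80 mm, origin at the centre of its underside.
There are look-alikes about, which are no part of the job. What is meant by the holder is not green, and is the larger of those in its own colour.

How it is judged:
On the way, in this order (a step that is already met when the one before it is completed fails the run):
1. the holder is snapped fully home on the rod (bore centre within 3 mm of the rod's axis) and clear of the collar (z of holder_bore in the frame of rod_mid between -0.003 and 0.003 m and x of holder_bore in the frame of rod_mid between -0.003 and 0.003 m and angle between the y axis of holder_bore and the y axis of rod_mid, either way round below 0.1 rad and contact force between holder and collar below 0.1 N), for 0.1 s.
2. the holder, still home on the rod, is pushed against the collar with at least 3 N (contact force between holder and collar above 3 N and z of holder_bore in the frame of rod_mid between -0.003 and 0.003 m and x of holder_bore in the frame of rod_mid between -0.003 and 0.003 m), for 0.1 s.
At the end, for the whole second after the job is handed in: The holder stands released and at rest on the rod, fully home (bore centre within 3 mm of the rod axis), upright within 0.2 rad, its end within 2 mm of the collar face, and the collar is less than 2 mm from its setting (z of holder_bore in the frame of rod_mid between -0.003 and 0.003 m and x of holder_bore in the frame of rod_mid between -0.003 and 0.003 m and y of holder_bore in the frame of collar between -0.024 and -0.02 m and angle between holder_panel's own z axis and vertical below 0.2 rad and value of joint collar below 0.002 m and linear speed of holder below 0.01 m/s); the robot touches nothing.
It fails at once if the collar is shoved 2 mm or more from its setting (value of joint collar above 0.002 m).
It fails at once if the holder is forced on the rail: their contact forces sum to over 50 N (some 20 N of it is the clip's own grip) (contact force between holder and rail above 50 N).
It fails at once if the robot hits the rail or collar itself with more than 10 N (contact force between any of the arm, the fingers and rail above 10 N).
It fails at once if a jar or the cup is moved more than 20 mm (distance of any of gold_jar_1, gold_jar_2, coffee_cup from where it was at the start of the episode above 0.02 m).
It also fails if it takes over 58 s, if anything falls off the work surface, if the arm or the gripper's body presses on something with over 40 N, if the wrist force passes 120 N, or if a joint passes its speed limit or range.

### The arm

A 6-joint arm with a two-finger parallel gripper is mounted at the origin on a cart in front of the work surface, level with it; the furniture and walls round the work are solid. World frame = base frame: x ahead of the robot, y to its left, z up, the work surface at z = 0. Lengths are in m, angles in rad, forces in N, time in s.
With the tool pointing down it reaches from about 0.225 to 0.875 m from the base axis. Payload 3.4 kg.
Tool frame: the origin (TCP) lies at the very end of the fingers, on their centre line; the grasp point (between the pads) lies 19 mm behind it (manip.pinch_z is the distance from the TCP to the grasp point, in m); z points along the fingers, y is the line along which they close (so a half turn about z gives the same grasp; the last joint's range is limited). The gripper opens to 85 mm and grips with 20 to 120 N. Pads are 22 mm wide; open, the fingers measure 114 mm over their backs; the gripper's body (76 mm by 85 mm) begins 54 mm behind the grasp point. The pads swing forward as they close: fully open they stand 13 mm farther back than shut.
Start: joints at [-1.438, 0.276, 1.505, -0, 1.361, -0.121], TCP at [0.144, -0.557, 0.231] pointing down, gripper open.
Joint ranges: [-2.89, 2.89], [-0.75, 2.08], [0.22, 2.7], [-1.18, 4.32], [0.11, 2.71], [-2.7, 2.7]. Speed limits (rad/s): [2.57, 2.57, 3.14, 3.14, 3.14, 3.14].

### API

Orientations are given as a unit quaternion [w, x, y, z].
In Python, from rig import manip gives the robot as it stands. The module is installed in compiled form; this text tells all that it offers.
- The arm moves only by the shell command python3 -m jog 'ROWS' [FORCE]. ROWS is JSON, a list of rows, each an object of numbers: "dx", "dy", "dz": the shift along the tool's x, y, z each as a share of 25 cm, from -1 to 1; "ax", "ay", "az": the turn, a rotation vector about the tool's x, y, z each as a share of 90 degrees, from -1 to 1; "grip": the opening, from -1 (shut) to 1 (fully open), so that 0 is half open. A call has 1 to 5 rows; each row is the pose to reach, as a shift and turn from the pose commanded when the call began, along the tool's axes at that moment; what a row does not reach only later rows make up. A row lasts 1/12 s, in which the tool goes at most 41.7 mm and 7.16 degrees, less where a joint would pass 70% of its speed; a pose out of reach is approached as far as the arm can. A call with a number of a shift or a turn outside -1 to 1 is refused whole. A call with a gripper value outside its range is refused whole. The fingers move at their own pace and stop on an object; FORCE is the grip in N (left out, the last holds). Time passes only in rows, so rows that repeat a pose let the fingers close. It gives the time, the measured TCP pose, the force, the opening and the grip force at its end, in the units of the state.
- manip.get_state(): the state, without advancing time (a new reading comes with each control period).
- manip.get_image(name): name is "side" or "top" or "wrist"; returns a dict with "img" (420x560x3 uint8, red, green, blue), "mtx" (3x3 intrinsics, pixels), "k1" (the pictures are not rectified: a ray, as slopes to the right and down, at radius r is drawn at 1 + k1 r^2 times it, then the intrinsics apply), "world_to_cam" (4x4, takes a point from world to camera coordinates); the wrist camera has in their place "T_tool_cam" (4x4, takes a point from camera to tool coordinates, whose origin is the TCP and whose axes are the flange's). Camera axes: x right, y down, z forward; pixel columns grow to the right and rows downward; lengths in m; the calibration is good to about 2 mm. A picture is of the moment at which its call begins: read the wrist's pose just before it. There is no depth.
- manip.sign_off(): hands the job in; it is judged then, once.
The state is a dict: "clock": time; "qpos": joint angles; "qd": joint speeds; "effort": joint torques, N m; "position": TCP position; "ee_rot": TCP orientation; "contact_force": force on the tool from outside, world axes, zero at the start; "moment": the same for the moment, N m; "width": finger opening in m; "gripper_force": force on a finger pad.
Only numpy, scipy, OpenCV 4.12 (cv2) and the standard library are available. Lean on these libraries where they do the work, as an engineer would, in place of code of your own. Each camera call takes 0.05 s, during which the arm holds its last target. There are 200 camera calls.

## Working session

There is one attempt and no reset: what is moved stays moved. The work goes in short steps, Python scripts to look and compute and a shell command to move; the robot and the scene stay as the last step left them, time stands still between calls to the robot, and variables do not carry over. Pictures are saved under pics/ and viewed, at most 10 in all, crops included, and the job is handed in when it is done.

```bash
mkdir -p pics
cat > h.py <<'E'
import numpy as np, cv2
from rig import manip
from scipy.spatial.transform import Rotation as R
def Rq(q): return R.from_quat([q[1],q[2],q[3],q[0]])
def shot(name,fn=None):
    s=manip.get_state(); d=manip.get_image(name)
    if name=="wrist":
        T=np.eye(4);T[:3,:3]=Rq(s["ee_rot"]).as_matrix();T[:3,3]=s["position"]
        d["cam_to_world"]=T@np.array(d["T_tool_cam"])
    else: d["cam_to_world"]=np.linalg.inv(np.array(d["world_to_cam"]))
    if fn: cv2.imwrite(fn,d["img"][...,::-1])
    return d
def ray(d,u,v):
    K=np.array(d["mtx"]);a=np.array([(u-K[0,2])/K[0,0],(v-K[1,2])/K[1,1]]);p=a.copy()
    for _ in range(20): p=a/(1+d["k1"]*(p@p))
    T=d["cam_to_world"];return T[:3,3],T[:3,:3]@np.r_[p,1]
def onz(d,u,v,z):
    o,r=ray(d,u,v);return o+r*(z-o[2])/r[2]
def proj(d,P):
    T=np.linalg.inv(d["cam_to_world"]);p=T[:3,:3]@np.array(P)+T[:3,3];p=p[:2]/p[2]
    p=p*(1+d["k1"]*(p@p));K=np.array(d["mtx"]);return K[0,0]*p[0]+K[0,2],K[1,1]*p[1]+K[1,2]
def tri(*drs):
    A=np.zeros((3,3));b=np.zeros(3)
    for d,u,v in drs:
        o,r=ray(d,u,v);r=r/np.linalg.norm(r);M=np.eye(3)-np.outer(r,r);A+=M;b+=M@o
    return np.linalg.solve(A,b)
E
python3 - <<'E'
from h import *
a=shot("top","pics/top.png");b=shot("side","pics/side.png")
print(a["cam_to_world"].round(3),b["cam_to_world"].round(3),a["mtx"],a["k1"])
s=manip.get_state();print(s,manip.pinch_z)
E
```

```text
[[-0.008 -0.992  0.128  0.354]
 [-1.     0.01   0.019 -0.096]
 [-0.02  -0.128 -0.992  1.334]
 [ 0.     0.     0.     1.   ]] [[ 0.988 -0.071  0.134  0.392]
 [-0.151 -0.431  0.89  -0.903]
 [-0.005 -0.9   -0.436  0.497]
 [ 0.     0.     0.     1.   ]] [[489.472866     0.         279.03542867]
 [  0.         489.472866   208.96698672]
 [  0.           0.           1.        ]] -0.13840467091111544
{'clock': 0.1, 'qpos': array([-1.43799162e+00,  2.76533110e-01,  1.50600333e+00,  1.43696784e-05,
        1.36070918e+00, -1.20989250e-01]), 'qd': array([-0.00043694,  0.00051868, -0.00462534,  0.00076106,  0.00044605,
        0.00097261]), 'effort': array([ 2.63760348e-04, -4.17701268e+01, -2.46405780e+01, -2.38108260e-04,
        5.77310566e-03, -9.42040259e-07]), 'position': array([ 0.14431286, -0.55610894,  0.23052672]), 'ee_rot': array([-8.26513804e-04,  9.91959229e-01,  1.26555148e-01,  2.14287161e-06]), 'contact_force': array([-0.30368264,  0.17117772, -0.37984205]), 'moment': array([-0.00547358, -0.01905291, -0.00336478]), 'gripper_force': 0.0, 'width': 0.0854860385773751} 0.0187
```

View pics/top.png

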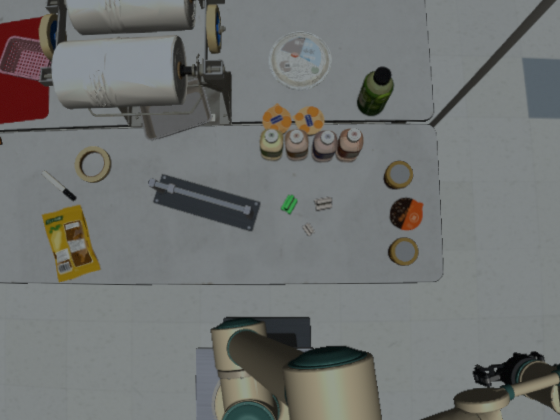

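View pics/side.png

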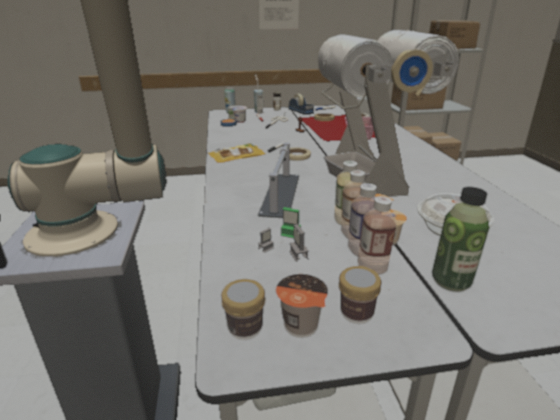

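Run:
```python
from h import *
a=cv2.imread("pics/top.png");b=cv2.imread("pics/side.png")
A=cv2.resize(a[165:240,145:345],(800,300),interpolation=cv2.INTER_CUBIC)
B=cv2.resize(b[215:275,240:320],(400,300),interpolation=cv2.INTER_CUBIC)
C=cv2.resize(b[140:215,250:350],(400,300),interpolation=cv2.INTER_CUBIC)
cv2.imwrite("pics/c1.png",np.vstack([A,np.hstack([B,C])]))
d=shot("top")
g=cv2.cvtColor(d["img"],cv2.COLOR_RGB2GRAY)
# plate: dark
m=((g<85)*255).astype(np.uint8);m[:165]=0;m[240:]=0;m[:,:140]=0;m[:,270:]=0
m=cv2.morphologyEx(m,cv2.MORPH_CLOSE,np.ones((9,9)))
c=max(cv2.findContours(m,0,1)[0],key=cv2.contourArea)
r=cv2.minAreaRect(c);bx=cv2.boxPoints(r);P=np.array([onz(d,*p,0.01) for p in bx]);print("plate",bx.round(1).tolist(),P.round(4).tolist(),np.linalg.norm(np.diff(P,axis=0),axis=1),P.mean(0))
for n,(u,v) in dict(big=(323,204),small=(308,229)).items():
    print(n,onz(d,u,v,.06))
for dr in ((270,190,345,240),):
    s=d["img"][190:240,270:345]; hsv=cv2.cvtColor(s,cv2.COLOR_RGB2HSV)
    print(np.median(g[190:240,270:345]))
```

```text
plate [[142.60000610351562, 199.39999389648438], [151.1999969482422, 170.0], [260.5, 201.89999389648438], [251.89999389648438, 231.3000030517578]] [[0.5567, 0.3092, 0.01], [0.6398, 0.2872, 0.01], [0.546, -0.0196, 0.01], [0.4655, 0.004, 0.01]] [0.0859372  0.3207935  0.08388342] [0.55197998 0.14521882 0.01      ]
big [ 0.531394   -0.18677885  0.06      ]
small [ 0.46592816 -0.14636147  0.06      ]
122.0
```

View pics/c1.png

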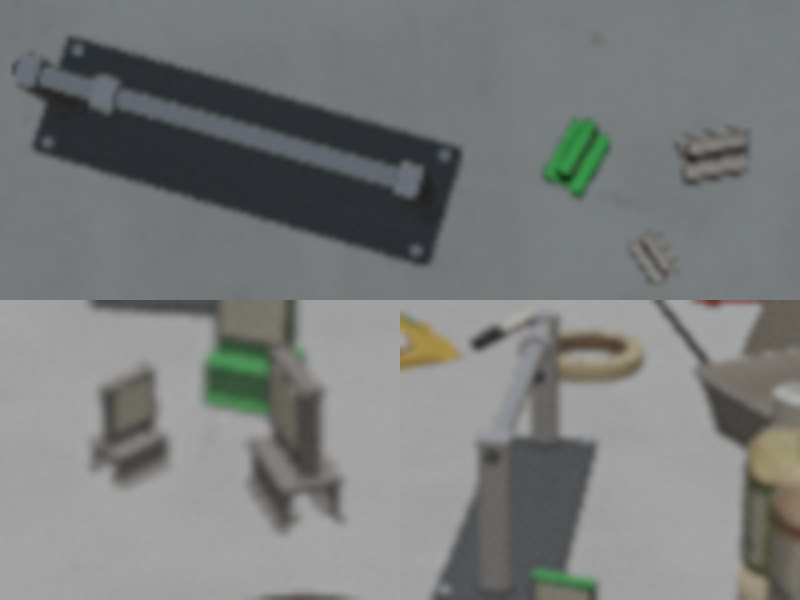

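The crop shows three clip-shaped things. The green one is at top pixel (290,204) and is excluded by colour. The small grey one is at (308,229). The larger grey one is at (323,204), and that is the holder. The collar is at about (171,188) on the rail's left (+y) half. The posts are at (152,183) and (247,210).

```bash
cat >> h.py <<'E'
def plan(P,yaw):
    "target TCP, tool pointing down with tool x at yaw -> shares from the present pose"
    s=manip.get_state();r=Rq(s["ee_rot"]);d=r.inv().apply(np.array(P)-s["position"])/.25
    t=R.from_euler('z',yaw)*R.from_euler('x',np.pi);a=(r.inv()*t).as_rotvec()/(np.pi/2)
    print("shift",d.round(4),"turn",a.round(4),"now",s["position"].round(4),"clock",round(s["clock"],2))
E
python3 - <<'E'
from h import *
d=shot("top");print(np.array(shot("wrist")["T_tool_cam"]).round(3))
p=[onz(d,175,189.25,.117),onz(d,242.5,208.75,.117),onz(d,170.75,188.25,.1225),onz(d,152,183,.122),onz(d,247,210,.122)]
print(np.round(p,4)); v=p[0]-p[1];print("rail yaw",np.arctan2(-v[0],v[1]))
h=onz(d,323.5,203.5,.071);print(h)
plan([.53,-.19,.26],1.57)
E
```

```text
[[ 0.001 -0.959 -0.283  0.071]
 [ 1.     0.001  0.001  0.   ]
 [-0.001 -0.283  0.959 -0.142]
 [ 0.     0.     0.     1.   ]]
[[0.5656 0.1926 0.117 ]
 [0.5136 0.0196 0.117 ]
 [0.5673 0.2023 0.1225]
 [0.5817 0.2517 0.122 ]
 [0.5097 0.0078 0.122 ]]
rail yaw -0.2917836085302912
[ 0.53116745 -0.18732392  0.071     ]
shift [ 1.8612 -1.0314 -0.1154] turn [-4.000e-04 -4.000e-04 -8.379e-01] now [ 0.1443 -0.5564  0.2309] clock 0.25
```

```bash
r='{"dx":0.7,"dy":-0.39,"dz":-0.1,"az":-0.38}'; python3 -m jog '[{"dx":0.7,"dy":-0.39,"dz":-0.1,"az":-0.38},{"dx":0.7,"dy":-0.39,"dz":-0.1,"az":-0.38},{"dx":0.7,"dy":-0.39,"dz":-0.1,"az":-0.38},{"dx":0.7,"dy":-0.39,"dz":-0.1,"az":-0.38},{"dx":0.7,"dy":-0.39,"dz":-0.1,"az":-0.38}]'
python3 -c "
from h import *
plan([.53,-.19,.26],1.57)"
```

```text
shift [ 1.8612 -1.0314 -0.1154] turn [-4.000e-04 -4.000e-04 -8.379e-01] now [ 0.1443 -0.5564  0.2309] clock 0.25schema error: expected keys dx, dy, dz, ax, ay, az, grip
```

```bash
python3 -m jog '[{"dx":0.7,"dy":-0.39,"dz":-0.1,"ax":0,"ay":0,"az":-0.38,"grip":1},{"dx":0.7,"dy":-0.39,"dz":-0.1,"ax":0,"ay":0,"az":-0.38,"grip":1},{"dx":0.7,"dy":-0.39,"dz":-0.1,"ax":0,"ay":0,"az":-0.38,"grip":1},{"dx":0.7,"dy":-0.39,"dz":-0.1,"ax":0,"ay":0,"az":-0.38,"grip":1},{"dx":0.7,"dy":-0.39,"dz":-0.1,"ax":0,"ay":0,"az":-0.38,"grip":1}]'
python3 -c "
from h import *
plan([.53,-.19,.26],1.57)"
```

```text
clock: 0.67
position: [0.2907, -0.4162, 0.2566]
ee_rot: [-0.0, 0.91, 0.415, 0.0]
contact_force: [1.3, -0.6, -0.9]
width: 0.0853
gripper_force: 0.0
shift [ 1.3108  0.1306 -0.0124] turn [ 3.000e-04 -4.000e-04 -4.543e-01] now [ 0.2907 -0.4162  0.2566] clock 0.67
```

```bash
python3 -m jog '[{"dx":0.8,"dy":0.08,"dz":0,"ax":0,"ay":0,"az":-0.39,"grip":1},{"dx":0.8,"dy":0.08,"dz":0,"ax":0,"ay":0,"az":-0.39,"grip":1},{"dx":0.8,"dy":0.08,"dz":0,"ax":0,"ay":0,"az":-0.39,"grip":1},{"dx":0.8,"dy":0.08,"dz":0,"ax":0,"ay":0,"az":-0.39,"grip":1},{"dx":0.8,"dy":0.08,"dz":0,"ax":0,"ay":0,"az":-0.39,"grip":1}]' >/dev/null
python3 -c "
from h import *
plan([.53,-.19,.26],1.57)"
```

```text
shift [ 0.3902  0.3311 -0.0138] turn [ 0.0005 -0.0003 -0.0635] now [ 0.4379 -0.2787  0.2564] clock 1.08
```

```bash
python3 -m jog '[{"dx":0.38,"dy":0.33,"dz":0,"ax":0,"ay":0,"az":-0.06,"grip":1},{"dx":0.38,"dy":0.33,"dz":0,"ax":0,"ay":0,"az":-0.06,"grip":1},{"dx":0.38,"dy":0.33,"dz":0,"ax":0,"ay":0,"az":-0.06,"grip":1},{"dx":0.38,"dy":0.33,"dz":0,"ax":0,"ay":0,"az":-0.06,"grip":1},{"dx":0.38,"dy":0.33,"dz":0,"ax":0,"ay":0,"az":-0.06,"grip":1}]' 
python3 -c "
from h import *
d=shot('wrist','pics/w1.png');print(proj(d,[.531,-.187,.071]),d['cam_to_world'])"
```

```text
clock: 1.5
position: [0.5296, -0.1937, 0.2558]
ee_rot: [-0.0, 0.71, 0.704, -0.0]
contact_force: [-0.9, -0.1, -0.4]
width: 0.0853
gripper_force: 0.0
(np.float64(281.4796393634555), np.float64(181.8831018207885)) [[ 9.99968233e-01 -7.31192679e-03 -3.17311753e-03  5.30051104e-01]
 [-7.91112999e-03 -9.59055178e-01 -2.83108776e-01 -1.22394492e-01]
 [-9.73124154e-04  2.83124886e-01 -9.59082558e-01  3.98211141e-01]
 [ 0.00000000e+00  0.00000000e+00  0.00000000e+00  1.00000000e+00]]
```

View pics/w1.png

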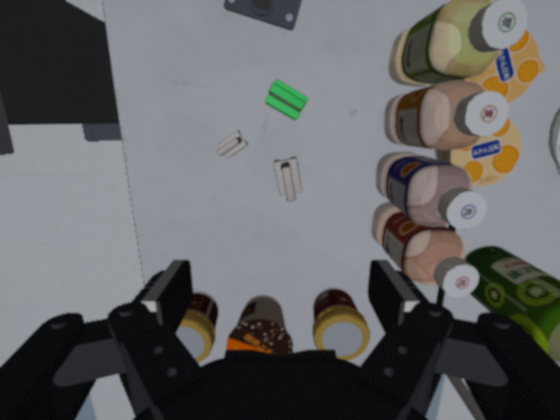

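The wrist view shows the larger grey holder around (288,178), the small one at (232,145) and the green one at (287,99). The jars are well below in the picture.

Run:
```python
import cv2
a=cv2.imread("pics/w1.png")
cv2.imwrite("pics/c2.png",cv2.resize(a[145:215,255:325],(595,595),interpolation=cv2.INTER_CUBIC))
```

```text
(no output)
```

View pics/c2.png

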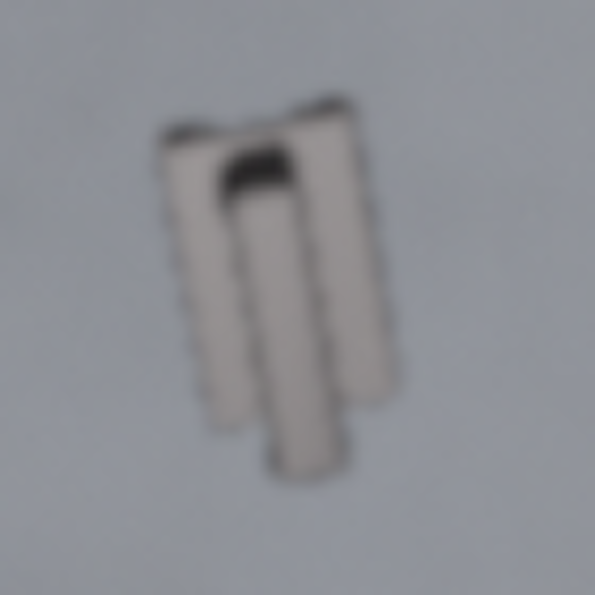

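Run:
```python
from h import *
d=shot("wrist")
px=lambda u,v:(255+(u+.5)/8.5-.5,145+(v+.5)/8.5-.5)
a=onz(d,*px(264,192),.071);b=onz(d,*px(308,475),.071)
print(a,b,np.linalg.norm(a-b),(a+b)/2);v=a-b;print("yaw",np.arctan2(-v[0],v[1]))
Q=np.array([onz(d,*px(*p),.025) for p in [(165,135),(350,115),(397,397),(215,432)]])
print(Q.round(4),np.linalg.norm(np.diff(Q,axis=0),axis=1),Q.mean(0))
for i,j in ((3,0),(2,1)): w=Q[j]-Q[i];print(np.arctan2(-w[0],w[1]))
c=(a+b)/2
y=np.arctan2(-v[0],v[1])+np.pi/2
plan([c[0],c[1],.12],y); plan([c[0],c[1],.031],y)
```

```text
[ 0.53437644 -0.17206481  0.071     ] [ 0.54003392 -0.20969579  0.071     ] 0.03805388218721556 [ 0.53720518 -0.1908803   0.071     ]
yaw 0.1492233993993446
[[ 0.5207 -0.1704  0.025 ]
 [ 0.5477 -0.1678  0.025 ]
 [ 0.5549 -0.2098  0.025 ]
 [ 0.5276 -0.215   0.025 ]] [0.02705292 0.04267504 0.02780884] [ 0.53771887 -0.19076123  0.025     ]
0.15219850238018953
0.17049363626138409
shift [0.0205 0.0381 0.544 ] turn [-0.0009  0.0003 -0.1032] now [ 0.5278 -0.1958  0.256 ] clock 1.6
shift [0.0206 0.0386 0.9   ] turn [-0.0009  0.0003 -0.1032] now [ 0.5278 -0.1958  0.256 ] clock 1.6
```

```bash
python3 -m jog '[{"dx":0.03,"dy":0.046,"dz":0.46,"ax":0,"ay":0,"az":-0.105,"grip":0.1},{"dx":0.03,"dy":0.046,"dz":0.46,"ax":0,"ay":0,"az":-0.105,"grip":0.1},{"dx":0.03,"dy":0.046,"dz":0.46,"ax":0,"ay":0,"az":-0.105,"grip":0.1},{"dx":0.03,"dy":0.046,"dz":0.46,"ax":0,"ay":0,"az":-0.105,"grip":0.1},{"dx":0.03,"dy":0.046,"dz":0.46,"ax":0,"ay":0,"az":-0.105,"grip":0.1}]' 
python3 -m jog '[{"dx":0,"dy":0,"dz":0,"ax":0,"ay":0,"az":0,"grip":0.1},{"dx":0,"dy":0,"dz":0,"ax":0,"ay":0,"az":0,"grip":0.1}]'
python3 -c "
from h import *
d=shot('wrist','pics/w2.png');print(proj(d,[.539,-.189,.071]),d['cam_to_world'])
np.save('w2c.npy',d['cam_to_world'])"
```

```text
clock: 2.02
position: [0.5381, -0.1891, 0.1403]
ee_rot: [-0.002, 0.652, 0.758, -0.001]
contact_force: [-0.4, -1.6, 0.3]
width: 0.047
gripper_force: 0.0
clock: 2.18
position: [0.5413, -0.1899, 0.1441]
ee_rot: [0.003, 0.652, 0.758, 0.001]
contact_force: [-0.9, 0.1, 1.2]
width: 0.0472
gripper_force: 0.0
(np.float64(277.1301997390755), np.float64(217.68077908292602)) [[ 0.9885495   0.14349027  0.04669502  0.52959577]
 [ 0.15085167 -0.94732371 -0.28252711 -0.11892567]
 [ 0.00369541  0.28633606 -0.95812212  0.28627836]
 [ 0.          0.          0.          1.        ]]
```

View pics/w2.png

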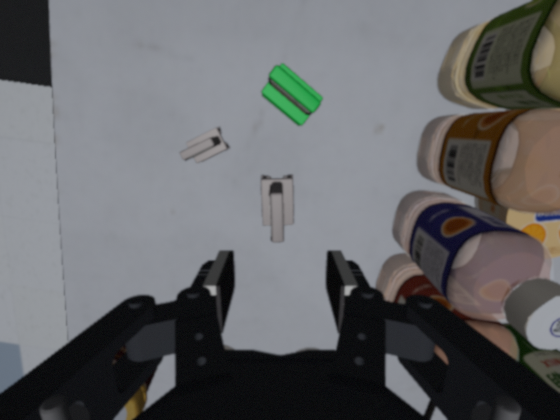

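The view shows the panel's top strip at (277,193)–(277,240), which is centred where predicted and parallel to the tool. Next I descend and grip.

```bash
python3 -m jog '[{"dx":0,"dy":0,"dz":0.2,"ax":0,"ay":0,"az":0,"grip":0.1},{"dx":0,"dy":0,"dz":0.3,"ax":0,"ay":0,"az":0,"grip":0.1},{"dx":0,"dy":0,"dz":0.3,"ax":0,"ay":0,"az":0,"grip":0.1},{"dx":0,"dy":0,"dz":0.3,"ax":0,"ay":0,"az":0,"grip":0.1},{"dx":0,"dy":0,"dz":0.3,"ax":0,"ay":0,"az":0,"grip":0.1}]' 
python3 -c "
from h import *
plan([.539,-.189,.032],1.723)"
```

```text
clock: 2.65
position: [0.5417, -0.1891, 0.0686]
ee_rot: [0.002, 0.652, 0.759, 0.0]
contact_force: [0.4, -0.5, 0.2]
width: 0.0473
gripper_force: 0.0
shift [ 0.0024 -0.011   0.1463] turn [ 0.0021  0.0015 -0.0004] now [ 0.5417 -0.1891  0.0686] clock 2.65
```

```bash
python3 -m jog '[{"dx":0.002,"dy":-0.01,"dz":0.08,"ax":0,"ay":0,"az":0,"grip":0.1},{"dx":0.002,"dy":-0.01,"dz":0.145,"ax":0,"ay":0,"az":0,"grip":0.1},{"dx":0.002,"dy":-0.01,"dz":0.145,"ax":0,"ay":0,"az":0,"grip":0.1},{"dx":0.002,"dy":-0.01,"dz":0.145,"ax":0,"ay":0,"az":0,"grip":0.1},{"dx":0.002,"dy":-0.01,"dz":0.145,"ax":0,"ay":0,"az":0,"grip":0.1}]' 
python3 -m jog '[{"dx":0,"dy":0,"dz":0,"ax":0,"ay":0,"az":0,"grip":-1},{"dx":0,"dy":0,"dz":0,"ax":0,"ay":0,"az":0,"grip":-1},{"dx":0,"dy":0,"dz":0,"ax":0,"ay":0,"az":0,"grip":-1},{"dx":0,"dy":0,"dz":0,"ax":0,"ay":0,"az":0,"grip":-1},{"dx":0,"dy":0,"dz":0,"ax":0,"ay":0,"az":0,"grip":-1}]' 80
```

```text
clock: 3.07
position: [0.5392, -0.1889, 0.0322]
ee_rot: [0.002, 0.651, 0.759, 0.0]
contact_force: [0.4, -0.2, -0.2]
width: 0.047
gripper_force: 0.0
clock: 3.48
position: [0.5381, -0.1884, 0.031]
ee_rot: [0.001, 0.651, 0.759, 0.0]
contact_force: [0.2, 0.3, 5.0]
width: 0.0089
gripper_force: 77.9
```

```bash
python3 -m jog '[{"dx":0,"dy":0,"dz":-0.16,"ax":0,"ay":0,"az":0,"grip":-1},{"dx":0,"dy":0,"dz":-0.32,"ax":0,"ay":0,"az":0,"grip":-1},{"dx":0,"dy":0,"dz":-0.48,"ax":0,"ay":0,"az":0,"grip":-1},{"dx":0,"dy":0,"dz":-0.64,"ax":0,"ay":0,"az":0,"grip":-1},{"dx":0,"dy":0,"dz":-0.76,"ax":0,"ay":0,"az":0,"grip":-1}]' 
python3 -c "
from h import *
plan([.534,.0915,.22],1.28)"
```

```text
clock: 3.9
position: [0.5379, -0.1883, 0.2233]
ee_rot: [0.002, 0.651, 0.759, 0.0]
contact_force: [0.5, -0.6, -0.4]
width: 0.0086
gripper_force: 77.9
shift [1.1087 0.1536 0.0116] turn [0.0018 0.0008 0.2818] now [ 0.5379 -0.1883  0.2233] clock 3.9
```

```bash
python3 -m jog '[{"dx":0.15,"dy":0.02,"dz":0,"ax":0,"ay":0,"az":0.06,"grip":-1},{"dx":0.3,"dy":0.04,"dz":0,"ax":0,"ay":0,"az":0.12,"grip":-1},{"dx":0.45,"dy":0.06,"dz":0,"ax":0,"ay":0,"az":0.18,"grip":-1},{"dx":0.6,"dy":0.08,"dz":0,"ax":0,"ay":0,"az":0.24,"grip":-1},{"dx":0.7,"dy":0.1,"dz":0,"ax":0,"ay":0,"az":0.28,"grip":-1}]' 
python3 -c "
from h import *
plan([.534,.0915,.22],1.28)"
```

```text
clock: 4.32
position: [0.5344, -0.0082, 0.2198]
ee_rot: [-0.001, 0.802, 0.597, -0.0]
contact_force: [-0.6, -0.8, -0.3]
width: 0.0092
gripper_force: 77.9
shift [ 3.814e-01 -1.161e-01 -3.000e-04] turn [-0.0012 -0.0008 -0.0004] now [ 0.5344 -0.0082  0.2198] clock 4.32
```

```bash
python3 -m jog '[{"dx":0.13,"dy":-0.04,"dz":0,"ax":0,"ay":0,"az":0,"grip":-1},{"dx":0.26,"dy":-0.08,"dz":0,"ax":0,"ay":0,"az":0,"grip":-1},{"dx":0.38,"dy":-0.115,"dz":0,"ax":0,"ay":0,"az":0,"grip":-1},{"dx":0.38,"dy":-0.115,"dz":0,"ax":0,"ay":0,"az":0,"grip":-1},{"dx":0.38,"dy":-0.115,"dz":0,"ax":0,"ay":0,"az":0,"grip":-1}]' 
python3 -m jog '[{"dx":0,"dy":0,"dz":0,"ax":0,"ay":0,"az":0,"grip":-1},{"dx":0,"dy":0,"dz":0,"ax":0,"ay":0,"az":0,"grip":-1},{"dx":0,"dy":0,"dz":0,"ax":0,"ay":0,"az":0,"grip":-1},{"dx":0,"dy":0,"dz":0,"ax":0,"ay":0,"az":0,"grip":-1}]'
python3 -c "
from h import *
plan([.534,.0915,.22],1.28)
d=shot('wrist','pics/w3.png')
plan([.534,.0915,.22],1.28)
np.save('w3c.npy',d['cam_to_world'])"
```

```text
clock: 4.73
position: [0.5346, 0.0893, 0.2196]
ee_rot: [-0.0, 0.8, 0.6, -0.001]
contact_force: [-0.2, 0.3, 0.4]
width: 0.0091
gripper_force: 77.9
clock: 5.07
position: [0.5353, 0.0868, 0.22]
ee_rot: [0.0, 0.802, 0.598, -0.0]
contact_force: [-0.0, -0.5, 0.6]
width: 0.0095
gripper_force: 77.9
shift [ 0.0166 -0.0102 -0.0001] turn [-0.      0.0002  0.0006] now [0.5353 0.0868 0.22  ] clock 5.07
shift [ 0.0161 -0.0101 -0.    ] turn [-0.      0.0002  0.0006] now [0.5353 0.0869 0.22  ] clock 5.12
```

View pics/w3.png

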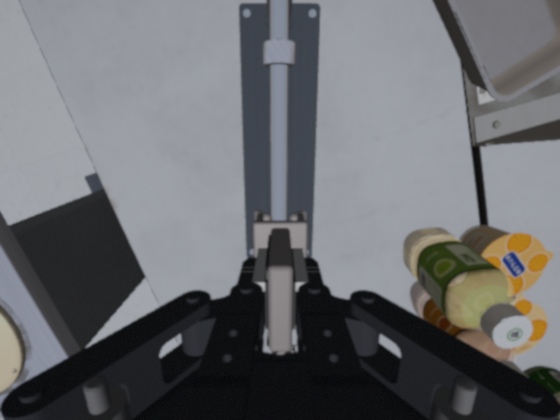

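The picture shows the rod running vertically at column ~279, the collar at (279,52), and the held clip at (280,232), almost in line. Next I measure the rod line.

Run:
```python
from h import *
d=shot("wrist");g=cv2.cvtColor(d["img"],cv2.COLOR_RGB2GRAY).astype(float)
def edges(v,lo,hi):
    r=g[v-1:v+2,lo:hi].mean(0);t=(r.max()+np.median(r[:8]))/2;i=np.where(r>t)[0]
    f=lambda a,b:a+(t-r[a])/(r[b]-r[a])*(b-a)
    return lo+f(i[0]-1,i[0]),lo+f(i[-1]+1,i[-1])
C=[]
for v in range(80,205,5):
    a,b=edges(v,258,302);p,q=onz(d,a,v,.11),onz(d,b,v,.11);C.append(np.r_[(p+q)/2,np.linalg.norm(p-q)])
C=np.array(C);print("dia",C[:,3].round(4))
dx,dy,x0,y0=cv2.fitLine(C[:,:2].astype(np.float32),cv2.DIST_HUBER,0,1e-4,1e-4).ravel()
if dy<0:dx,dy=-dx,-dy
yaw=np.arctan2(-dx,dy);print("yaw",yaw,"pt",x0,y0, "toolyaw", 1.28-np.pi/2)
u=np.array([dx,dy]);n=np.array([dy,-dx])
s=manip.get_state();rel=s["position"][:2]-[x0,y0]
print("tcp off rod (right of +y)",rel@n,"along",rel@u)
for v in range(30,76,3): print(v,np.round(edges(v,252,308),1), end=' ')
col=g[:,268:274].mean(1);col2=g[:,284:290].mean(1)
print();print(col[30:80].round(),col2[30:80].round())
# holder roof front edge, panel columns
for v in (226,232,240,246): 
    r=g[v-1:v+2,240:320].mean(0);print(v,r.round().astype(int).tolist())
```

```text
dia [0.0131 0.0132 0.0131 0.0131 0.0132 0.0132 0.0131 0.0132 0.0134 0.0134
 0.0134 0.0132 0.0131 0.0131 0.0132 0.0132 0.0133 0.0134 0.0133 0.0132
 0.0131 0.0131 0.0131 0.0131 0.0131]
yaw -0.290353 pt 0.54615456 0.12808207 toolyaw -0.29079632679489653
tcp off rod (right of +y) 0.0012958364160891543 along -0.04237847032243995
30 [269.9 287.3] 33 [269.9 287.3] 36 [270.  287.3] 39 [269.3 287.8] 42 [264.5 293.1] 45 [263.7 294.1] 48 [263.6 294. ] 51 [263.5 293.8] 54 [263.3 293.6] 57 [263.4 293.5] 60 [263.4 293.4] 63 [263.  293.5] 66 [270.3 286.9] 69 [270.1 287.1] 72 [270. 287.] 75 [270.1 286.9] 
[107. 107. 108. 108. 108. 108. 108. 107. 109. 117. 131. 142. 146. 147.
 147. 148. 148. 148. 147. 147. 147. 146. 146. 146. 146. 146. 146. 146.
 146. 147. 147. 145. 134. 106.  88.  95. 102. 106. 107. 107. 107. 108.
 107. 108. 108. 108. 107. 106. 106. 106.] [109. 110. 110. 110. 109. 110. 109. 109. 110. 116. 128. 140. 144. 145.
 146. 145. 146. 146. 146. 147. 147. 147. 146. 146. 146. 147. 147. 147.
 147. 147. 147. 145. 132. 105.  87.  96. 105. 108. 109. 109. 108. 108.
 108. 108. 107. 108. 108. 108. 107.
[... 812 characters left out ...]
, 79, 72, 70, 69, 71, 78, 96, 119, 137, 145, 147, 148, 148, 147, 147, 147, 147, 148, 147, 141, 122, 87, 48, 32, 38, 41, 42, 43, 42, 41, 43, 42, 42, 43, 43, 43, 42, 42, 42, 43, 43, 45, 61, 95, 125, 140, 144, 144, 144, 144, 144, 144, 144, 144, 144, 143, 143, 139, 128, 109, 87, 74, 72, 74, 89, 119, 143, 153, 156, 156, 157, 157, 157]
246 [155, 155, 155, 153, 150, 136, 110, 84, 72, 69, 70, 70, 74, 89, 113, 133, 143, 144, 143, 142, 141, 141, 142, 141, 141, 139, 128, 98, 57, 29, 33, 39, 41, 43, 43, 43, 43, 44, 43, 43, 43, 42, 43, 43, 42, 43, 43, 42, 42, 49, 77, 112, 132, 138, 138, 139, 138, 138, 138, 138, 138, 138, 140, 140, 137, 125, 104, 82, 72, 72, 76, 98, 132, 150, 156, 156, 157, 157, 156, 156]
```

Run:
```python
from h import *
d=shot("wrist");s=manip.get_state();print(s["position"])
o=np.array([.54615,.12808]);u=np.array([np.sin(.2904),np.cos(.2904)]);n=np.array([u[1],-u[0]])
for nm,(a,b,z) in dict(h226=(279.75,226,.214),h246=(279.85,246,.214),tcp=(0,0,0),face=(278.5,62.5,.122),faceback=(278.5,40,.122)).items():
    p=s["position"] if nm=="tcp" else onz(d,a,b,z);r=p[:2]-o;print(nm,"lat",r@n,"along",r@u)
g=cv2.cvtColor(d["img"],cv2.COLOR_RGB2GRAY).astype(float)
print(g[205:245,260:266].mean(1).round())
print("tcp z",s["position"][2])
```

```text
[0.53525971 0.08724389 0.22003959]
h226 lat 0.0011281914589885153 along -0.023861492828719112
h246 lat 0.0012015907881942132 along -0.03520505763991017
tcp lat 0.001258519612883193 along -0.04224455912670985
face lat 1.540908214232888e-05 along 0.0704332332851773
faceback lat 4.847231477051596e-06 along 0.08539657935519925
[ 71.  71.  71.  72.  71.  69.  65.  63.  62.  64.  70.  76.  82.  86.
  82.  71.  65.  82. 108. 130. 144. 149. 150. 150. 149. 149. 149. 149.
 149. 149. 149. 148. 148. 148. 148. 148. 147. 147. 147. 146.]
tcp z 0.22003958543416402
```

```bash
python3 -m jog '[{"dx":0,"dy":-0.005,"dz":0.1,"ax":0,"ay":0,"az":0,"grip":-1},{"dx":0,"dy":-0.005,"dz":0.2,"ax":0,"ay":0,"az":0,"grip":-1},{"dx":0,"dy":-0.005,"dz":0.26,"ax":0,"ay":0,"az":0,"grip":-1},{"dx":0,"dy":-0.005,"dz":0.26,"ax":0,"ay":0,"az":0,"grip":-1},{"dx":0,"dy":-0.005,"dz":0.26,"ax":0,"ay":0,"az":0,"grip":-1}]' 
python3 -m jog '[{"dx":0,"dy":0,"dz":0,"ax":0,"ay":0,"az":0,"grip":-1},{"dx":0,"dy":0,"dz":0,"ax":0,"ay":0,"az":0,"grip":-1},{"dx":0,"dy":0,"dz":0,"ax":0,"ay":0,"az":0,"grip":-1},{"dx":0,"dy":0,"dz":0,"ax":0,"ay":0,"az":0,"grip":-1}]'
python3 - <<'E'
from h import *
d=shot("wrist");s=manip.get_state()
o=np.array([.54615,.12808]);u=np.array([np.sin(.2904),np.cos(.2904)]);n=np.array([u[1],-u[0]])
r=s["position"][:2]-o;print("tcp lat",r@n,"along",r@u)
g=cv2.cvtColor(d["img"],cv2.COLOR_RGB2GRAY).astype(float)
print(g[120:123,255:305].mean(0).round().astype(int).tolist());print(g[231:234,240:320].mean(0).round().astype(int).tolist())
cv2.imwrite("pics/w4.png",d["img"][...,::-1])
E
```

```text
clock: 5.63
position: [0.5336, 0.0881, 0.1546]
ee_rot: [-0.0, 0.801, 0.598, -0.001]
contact_force: [0.4, -0.1, -0.7]
width: 0.0091
gripper_force: 78.0
clock: 5.97
position: [0.5346, 0.0883, 0.156]
ee_rot: [0.001, 0.801, 0.598, 0.001]
contact_force: [-1.1, -0.2, -0.8]
width: 0.0092
gripper_force: 78.0
tcp lat 0.0001481719228589804 along -0.041435491376895714
[67, 66, 65, 65, 65, 66, 66, 65, 65, 66, 65, 67, 69, 82, 104, 121, 129, 131, 132, 133, 135, 135, 136, 136, 136, 137, 137, 136, 136, 135, 134, 132, 131, 129, 124, 112, 93, 75, 66, 64, 64, 65, 67, 67, 67, 68, 66, 66, 65, 66]
[76, 68, 67, 66, 67, 67, 65, 67, 67, 67, 66, 66, 74, 97, 120, 136, 143, 144, 144, 144, 144, 144, 144, 144, 144, 144, 143, 143, 141, 133, 111, 77, 50, 41, 40, 41, 41, 40, 41, 39, 40, 40, 41, 40, 40, 41, 41, 42, 54, 86, 118, 136, 141, 141, 141, 141, 141, 140, 141, 140, 140, 140, 140, 140, 137, 127, 108, 84, 69, 67, 67, 67, 67, 67, 66, 66, 67, 67, 71, 86]
```

View pics/w4.png

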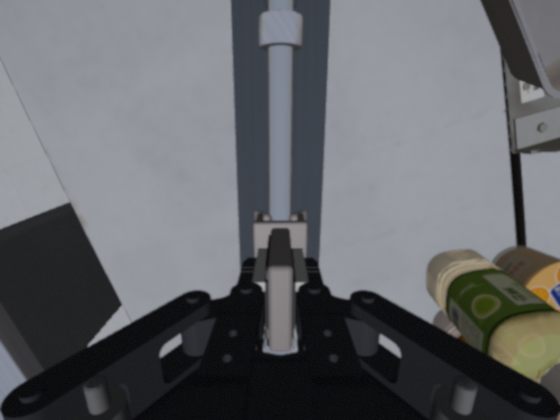

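The rod and the held clip are both centred on column 279.7, so the holder is aligned. I now push it on in small steps.

```bash
python3 -m jog '[{"dx":0,"dy":0,"dz":0.01,"ax":0,"ay":0,"az":0,"grip":-1},{"dx":0,"dy":0,"dz":0.02,"ax":0,"ay":0,"az":0,"grip":-1},{"dx":0,"dy":0,"dz":0.03,"ax":0,"ay":0,"az":0,"grip":-1},{"dx":0,"dy":0,"dz":0.04,"ax":0,"ay":0,"az":0,"grip":-1},{"dx":0,"dy":0,"dz":0.04,"ax":0,"ay":0,"az":0,"grip":-1}]' 
python3 -m jog '[{"dx":0,"dy":0,"dz":0.008,"ax":0,"ay":0,"az":0,"grip":-1},{"dx":0,"dy":0,"dz":0.016,"ax":0,"ay":0,"az":0,"grip":-1},{"dx":0,"dy":0,"dz":0.016,"ax":0,"ay":0,"az":0,"grip":-1}]'
```

```text
clock: 6.43
position: [0.5335, 0.0883, 0.1442]
ee_rot: [-0.0, 0.801, 0.598, -0.001]
contact_force: [0.4, -0.5, 0.0]
width: 0.0092
gripper_force: 78.0
clock: 6.68
position: [0.5337, 0.0883, 0.1405]
ee_rot: [-0.0, 0.801, 0.598, -0.0]
contact_force: [-0.1, -0.3, -0.9]
width: 0.0096
gripper_force: 78.0
```

```bash
python3 -m jog '[{"dx":0,"dy":0,"dz":0.004,"ax":0,"ay":0,"az":0,"grip":-1},{"dx":0,"dy":0,"dz":0.008,"ax":0,"ay":0,"az":0,"grip":-1},{"dx":0,"dy":0,"dz":0.008,"ax":0,"ay":0,"az":0,"grip":-1}]' 
python3 -m jog '[{"dx":0,"dy":0,"dz":0.004,"ax":0,"ay":0,"az":0,"grip":-1},{"dx":0,"dy":0,"dz":0.008,"ax":0,"ay":0,"az":0,"grip":-1},{"dx":0,"dy":0,"dz":0.008,"ax":0,"ay":0,"az":0,"grip":-1}]'
```

```text
clock: 6.93
position: [0.5342, 0.0882, 0.139]
ee_rot: [0.0, 0.801, 0.598, 0.0]
contact_force: [-0.3, -1.0, -0.3]
width: 0.0092
gripper_force: 78.0
clock: 7.18
position: [0.5345, 0.0883, 0.1378]
ee_rot: [0.0, 0.801, 0.598, 0.001]
contact_force: [-0.1, 0.5, 4.1]
width: 0.009
gripper_force: 78.9
```

```bash
for i in 1 ; do python3 -m jog '[{"dx":0,"dy":0,"dz":0.004,"ax":0,"ay":0,"az":0,"grip":-1},{"dx":0,"dy":0,"dz":0.008,"ax":0,"ay":0,"az":0,"grip":-1},{"dx":0,"dy":0,"dz":0.008,"ax":0,"ay":0,"az":0,"grip":-1}]' 
done; python3 -m jog '[{"dx":0,"dy":0,"dz":0.004,"ax":0,"ay":0,"az":0,"grip":-1},{"dx":0,"dy":0,"dz":0.008,"ax":0,"ay":0,"az":0,"grip":-1},{"dx":0,"dy":0,"dz":0.008,"ax":0,"ay":0,"az":0,"grip":-1}]'
```

```text
clock: 7.43
position: [0.5345, 0.0884, 0.1364]
ee_rot: [0.001, 0.801, 0.598, 0.001]
contact_force: [-1.6, 0.5, 7.1]
width: 0.009
gripper_force: 79.5
clock: 7.68
position: [0.5346, 0.0884, 0.1347]
ee_rot: [0.001, 0.801, 0.598, 0.001]
contact_force: [-1.4, -0.3, 9.8]
width: 0.0091
gripper_force: 79.7
```

```bash
python3 -m jog '[{"dx":0,"dy":0,"dz":0.004,"ax":0,"ay":0,"az":0,"grip":-1},{"dx":0,"dy":0,"dz":0.008,"ax":0,"ay":0,"az":0,"grip":-1},{"dx":0,"dy":0,"dz":0.008,"ax":0,"ay":0,"az":0,"grip":-1}]'; python3 -m jog '[{"dx":0,"dy":0,"dz":0.004,"ax":0,"ay":0,"az":0,"grip":-1},{"dx":0,"dy":0,"dz":0.004,"ax":0,"ay":0,"az":0,"grip":-1}]'
```

```text
clock: 7.93
position: [0.5345, 0.0885, 0.1322]
ee_rot: [0.0, 0.801, 0.598, 0.001]
contact_force: [-0.1, 0.8, 3.8]
width: 0.009
gripper_force: 78.8
clock: 8.1
position: [0.5344, 0.0885, 0.1305]
ee_rot: [0.0, 0.801, 0.598, 0.001]
contact_force: [-0.1, 0.5, 1.1]
width: 0.009
gripper_force: 78.3
```

```bash
python3 -m jog '[{"dx":0,"dy":0,"dz":0.004,"ax":0,"ay":0,"az":0,"grip":-1},{"dx":0,"dy":0,"dz":0.004,"ax":0,"ay":0,"az":0,"grip":-1}]'; python3 -m jog '[{"dx":0,"dy":0,"dz":0.004,"ax":0,"ay":0,"az":0,"grip":-1},{"dx":0,"dy":0,"dz":0.004,"ax":0,"ay":0,"az":0,"grip":-1}]'
```

```text
clock: 8.27
position: [0.5342, 0.0884, 0.1286]
ee_rot: [0.0, 0.801, 0.598, 0.0]
contact_force: [2.2, -0.0, -1.2]
width: 0.0088
gripper_force: 77.8
clock: 8.43
position: [0.5343, 0.0884, 0.1282]
ee_rot: [0.0, 0.801, 0.598, 0.0]
contact_force: [0.8, 0.3, 2.8]
width: 0.0087
gripper_force: 78.7
```

Roof contact is felt at TCP z = 0.1282, which is the predicted home height. Next I slide towards the collar, about 92 mm by estimate.

```bash
python3 -m jog '[{"dx":0,"dy":0,"dz":0,"ax":0,"ay":0,"az":0,"grip":-1},{"dx":0.02,"dy":0,"dz":0,"ax":0,"ay":0,"az":0,"grip":-1},{"dx":0.04,"dy":0,"dz":0,"ax":0,"ay":0,"az":0,"grip":-1},{"dx":0.06,"dy":0,"dz":0,"ax":0,"ay":0,"az":0,"grip":-1},{"dx":0.08,"dy":0,"dz":0,"ax":0,"ay":0,"az":0,"grip":-1}]'; python3 -m jog '[{"dx":0.02,"dy":0,"dz":0,"ax":0,"ay":0,"az":0,"grip":-1},{"dx":0.04,"dy":0,"dz":0,"ax":0,"ay":0,"az":0,"grip":-1},{"dx":0.06,"dy":0,"dz":0,"ax":0,"ay":0,"az":0,"grip":-1},{"dx":0.08,"dy":0,"dz":0,"ax":0,"ay":0,"az":0,"grip":-1},{"dx":0.08,"dy":0,"dz":0,"ax":0,"ay":0,"az":0,"grip":-1}]'
```

```text
clock: 8.85
position: [0.539, 0.104, 0.1282]
ee_rot: [0.002, 0.801, 0.599, -0.003]
contact_force: [-1.5, -9.7, 5.5]
width: 0.0089
gripper_force: 78.8
clock: 9.27
position: [0.5451, 0.1243, 0.1282]
ee_rot: [0.002, 0.801, 0.599, -0.002]
contact_force: [-0.8, -6.7, 4.5]
width: 0.009
gripper_force: 78.8
```

```bash
python3 -m jog '[{"dx":0.03,"dy":0,"dz":0,"ax":0,"ay":0,"az":0,"grip":-1},{"dx":0.06,"dy":0,"dz":0,"ax":0,"ay":0,"az":0,"grip":-1},{"dx":0.09,"dy":0,"dz":0,"ax":0,"ay":0,"az":0,"grip":-1},{"dx":0.12,"dy":0,"dz":0,"ax":0,"ay":0,"az":0,"grip":-1},{"dx":0.14,"dy":0,"dz":0,"ax":0,"ay":0,"az":0,"grip":-1}]'; python3 -m jog '[{"dx":0.01,"dy":0,"dz":0,"ax":0,"ay":0,"az":0,"grip":-1},{"dx":0.015,"dy":0,"dz":0,"ax":0,"ay":0,"az":0,"grip":-1},{"dx":0.015,"dy":0,"dz":0,"ax":0,"ay":0,"az":0,"grip":-1}]'
python3 - <<'E'
from h import *
d=shot("wrist");s=manip.get_state()
o=np.array([.54615,.12808]);u=np.array([np.sin(.2904),np.cos(.2904)]);n=np.array([u[1],-u[0]])
r=s["position"][:2]-o;F=s["contact_force"];print("lat",r@n,"along",r@u,"F",F[:2]@n,F[:2]@u,F[2])
g=cv2.cvtColor(d["img"],cv2.COLOR_RGB2GRAY).astype(float)
print("col",g[150:235,262:266].mean(1).round().astype(int).tolist())
cv2.imwrite("pics/w5.png",cv2.resize(d["img"][130:290,200:360,::-1],(560,560),interpolation=cv2.INTER_CUBIC))
E
```

```text
clock: 9.68
position: [0.5548, 0.1569, 0.1282]
ee_rot: [0.003, 0.801, 0.599, -0.003]
contact_force: [-1.8, -10.5, 5.4]
width: 0.0089
gripper_force: 78.9
clock: 9.93
position: [0.5559, 0.1604, 0.1282]
ee_rot: [0.003, 0.801, 0.599, -0.003]
contact_force: [-2.0, -8.4, 6.5]
width: 0.0091
gripper_force: 78.9
lat 4.3339319387821684e-05 along 0.0337786216794903 F 1.526169291541979 -7.737164462695946 5.306805098596207
col [63, 64, 64, 64, 64, 64, 63, 65, 68, 80, 104, 126, 136, 139, 139, 138, 139, 138, 138, 137, 137, 137, 136, 137, 137, 138, 138, 138, 139, 139, 140, 140, 140, 140, 140, 140, 140, 138, 135, 124, 100, 78, 66, 65, 64, 64, 64, 64, 64, 65, 64, 64, 64, 64, 64, 64, 64, 65, 64, 64, 64, 62, 59, 61, 70, 81, 92, 103, 111, 110, 95, 74, 75, 98, 119, 135, 141, 142, 142, 142, 142, 142, 142, 142, 141]
```

View pics/w5.png

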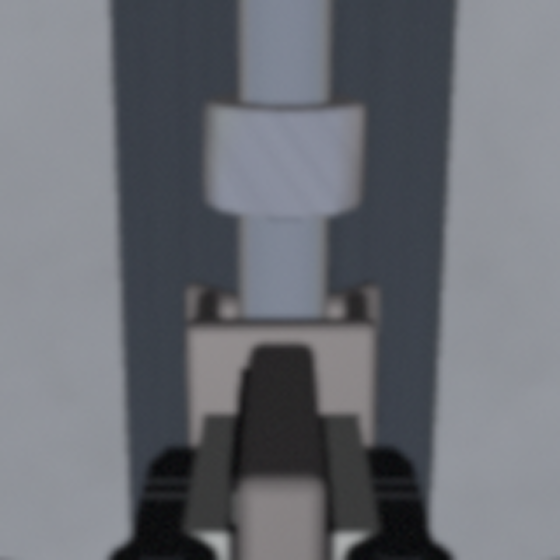

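Run:
```python
from h import *
d=shot("wrist")
print([np.linalg.norm(onz(d,279.5,v,.1222)-onz(d,279.5,222,.1222)) for v in (191,192)])
s=manip.get_state();print(s["position"],s["contact_force"])
```

```text
[np.float64(0.01657645785411472), np.float64(0.016057557283975683)]
[0.55586901 0.16041915 0.12816135] [-0.11886737 -8.50681973  5.52521524]
```

```bash
python3 -m jog '[{"dx":0.016,"dy":0,"dz":0,"ax":0,"ay":0,"az":0,"grip":-1},{"dx":0.032,"dy":0,"dz":0,"ax":0,"ay":0,"az":0,"grip":-1},{"dx":0.048,"dy":0,"dz":0,"ax":0,"ay":0,"az":0,"grip":-1},{"dx":0.048,"dy":0,"dz":0,"ax":0,"ay":0,"az":0,"grip":-1}]'; python3 -m jog '[{"dx":0.003,"dy":0,"dz":0,"ax":0,"ay":0,"az":0,"grip":-1},{"dx":0.006,"dy":0,"dz":0,"ax":0,"ay":0,"az":0,"grip":-1},{"dx":0.006,"dy":0,"dz":0,"ax":0,"ay":0,"az":0,"grip":-1}]'
```

```text
clock: 10.37
position: [0.5595, 0.1724, 0.1282]
ee_rot: [0.002, 0.801, 0.599, -0.002]
contact_force: [-0.1, -7.6, 5.1]
width: 0.009
gripper_force: 78.8
clock: 10.62
position: [0.5597, 0.173, 0.1282]
ee_rot: [0.003, 0.801, 0.599, -0.003]
contact_force: [-0.8, -9.1, 5.9]
width: 0.0094
gripper_force: 78.9
```

```bash
python3 -m jog '[{"dx":0.002,"dy":0,"dz":0,"ax":0,"ay":0,"az":0,"grip":-1},{"dx":0.004,"dy":0,"dz":0,"ax":0,"ay":0,"az":0,"grip":-1},{"dx":0.004,"dy":0,"dz":0,"ax":0,"ay":0,"az":0,"grip":-1}]'; python3 -m jog '[{"dx":0.002,"dy":0,"dz":0,"ax":0,"ay":0,"az":0,"grip":-1},{"dx":0.002,"dy":0,"dz":0,"ax":0,"ay":0,"az":0,"grip":-1}]'; python3 -m jog '[{"dx":0.002,"dy":0,"dz":0,"ax":0,"ay":0,"az":0,"grip":-1},{"dx":0.002,"dy":0,"dz":0,"ax":0,"ay":0,"az":0,"grip":-1}]'
```

```text
clock: 10.87
position: [0.5599, 0.1738, 0.1282]
ee_rot: [0.003, 0.801, 0.599, -0.003]
contact_force: [-1.0, -8.9, 6.1]
width: 0.0092
gripper_force: 78.9
clock: 11.03
position: [0.56, 0.1743, 0.1282]
ee_rot: [0.003, 0.801, 0.599, -0.003]
contact_force: [-0.6, -8.7, 5.9]
width: 0.0088
gripper_force: 78.9
clock: 11.2
position: [0.5602, 0.1748, 0.1282]
ee_rot: [0.003, 0.801, 0.599, -0.003]
contact_force: [-0.7, -9.1, 5.9]
width: 0.0087
gripper_force: 78.9
```

```bash
python3 -m jog '[{"dx":0.002,"dy":0,"dz":0,"ax":0,"ay":0,"az":0,"grip":-1},{"dx":0.002,"dy":0,"dz":0,"ax":0,"ay":0,"az":0,"grip":-1}]'; python3 -m jog '[{"dx":0.002,"dy":0,"dz":0,"ax":0,"ay":0,"az":0,"grip":-1},{"dx":0.002,"dy":0,"dz":0,"ax":0,"ay":0,"az":0,"grip":-1}]'
```

```text
clock: 11.37
position: [0.5603, 0.1753, 0.1282]
ee_rot: [0.003, 0.801, 0.599, -0.003]
contact_force: [-1.5, -8.4, 5.3]
width: 0.0091
gripper_force: 78.9
clock: 11.53
position: [0.5605, 0.1757, 0.1282]
ee_rot: [0.003, 0.801, 0.599, -0.003]
contact_force: [-1.4, -9.1, 5.8]
width: 0.0091
gripper_force: 78.9
```

Run:
```python
from h import *
d=shot("wrist");g=cv2.cvtColor(d["img"],cv2.COLOR_RGB2GRAY).astype(float)
s=manip.get_state();print(s["position"],s["contact_force"])
print("col264",g[190:235,262:266].mean(1).round().astype(int).tolist());print("col279",g[190:235,277:282].mean(1).round().astype(int).tolist())
```

```text
[0.56048171 0.17572363 0.12819593] [-1.06937374 -9.66136642  4.66138379]
col264 [85, 108, 126, 134, 136, 136, 136, 135, 136, 134, 134, 134, 134, 134, 135, 135, 135, 135, 136, 136, 138, 137, 138, 137, 137, 137, 135, 131, 124, 114, 96, 73, 73, 96, 118, 133, 139, 140, 141, 140, 140, 140, 140, 140, 140]
col279 [107, 88, 96, 119, 133, 138, 139, 140, 140, 140, 141, 141, 141, 141, 140, 140, 139, 139, 139, 139, 140, 140, 140, 140, 140, 140, 140, 140, 140, 139, 133, 117, 99, 104, 121, 133, 136, 125, 92, 54, 39, 39, 38, 38, 38]
```

```bash
python3 -m jog '[{"dx":0.0015,"dy":0,"dz":0,"ax":0,"ay":0,"az":0,"grip":-1},{"dx":0.0015,"dy":0,"dz":0,"ax":0,"ay":0,"az":0,"grip":-1}]'; python3 -m jog '[{"dx":0.0015,"dy":0,"dz":0,"ax":0,"ay":0,"az":0,"grip":-1},{"dx":0.0015,"dy":0,"dz":0,"ax":0,"ay":0,"az":0,"grip":-1}]'
```

```text
clock: 11.75
position: [0.5606, 0.176, 0.1282]
ee_rot: [0.003, 0.801, 0.599, -0.003]
contact_force: [-0.1, -9.0, 5.1]
width: 0.0092
gripper_force: 78.9
clock: 11.92
position: [0.5605, 0.176, 0.1282]
ee_rot: [0.003, 0.801, 0.599, -0.003]
contact_force: [-1.1, -10.0, 6.9]
width: 0.0089
gripper_force: 78.9
```

Position has stopped changing, so it has touched. I keep stepping gently to build the push.

```bash
python3 -m jog '[{"dx":0.0015,"dy":0,"dz":0,"ax":0,"ay":0,"az":0,"grip":-1},{"dx":0.0015,"dy":0,"dz":0,"ax":0,"ay":0,"az":0,"grip":-1}]'; python3 -m jog '[{"dx":0.0015,"dy":0,"dz":0,"ax":0,"ay":0,"az":0,"grip":-1},{"dx":0.0015,"dy":0,"dz":0,"ax":0,"ay":0,"az":0,"grip":-1}]'
```

```text
clock: 12.08
position: [0.5605, 0.176, 0.1282]
ee_rot: [0.003, 0.801, 0.599, -0.004]
contact_force: [-1.5, -10.9, 5.3]
width: 0.0089
gripper_force: 79.0
clock: 12.25
position: [0.5606, 0.176, 0.1282]
ee_rot: [0.003, 0.801, 0.599, -0.004]
contact_force: [-1.1, -11.8, 6.8]
width: 0.0089
gripper_force: 79.0
```

```bash
python3 -m jog '[{"dx":0.0015,"dy":0,"dz":0,"ax":0,"ay":0,"az":0,"grip":-1},{"dx":0.003,"dy":0,"dz":0,"ax":0,"ay":0,"az":0,"grip":-1},{"dx":0.003,"dy":0,"dz":0,"ax":0,"ay":0,"az":0,"grip":-1}]'; python3 -m jog '[{"dx":0.0015,"dy":0,"dz":0,"ax":0,"ay":0,"az":0,"grip":-1},{"dx":0.0015,"dy":0,"dz":0,"ax":0,"ay":0,"az":0,"grip":-1},{"dx":0.0015,"dy":0,"dz":0,"ax":0,"ay":0,"az":0,"grip":-1}]'
```

```text
clock: 12.5
position: [0.5606, 0.1761, 0.1282]
ee_rot: [0.004, 0.801, 0.599, -0.004]
contact_force: [-2.2, -12.9, 7.0]
width: 0.0093
gripper_force: 79.1
clock: 12.75
position: [0.5606, 0.1761, 0.1282]
ee_rot: [0.004, 0.801, 0.599, -0.005]
contact_force: [-2.6, -13.7, 6.9]
width: 0.0093
gripper_force: 79.2
```

```bash
python3 -m jog '[{"dx":0.0025,"dy":0,"dz":0,"ax":0,"ay":0,"az":0,"grip":-1},{"dx":0.0025,"dy":0,"dz":0,"ax":0,"ay":0,"az":0,"grip":-1},{"dx":0.0025,"dy":0,"dz":0,"ax":0,"ay":0,"az":0,"grip":-1},{"dx":0.0025,"dy":0,"dz":0,"ax":0,"ay":0,"az":0,"grip":-1}]'; python3 -m jog '[{"dx":-0.006,"dy":0,"dz":-0.004,"ax":0,"ay":0,"az":0,"grip":-1},{"dx":-0.012,"dy":0,"dz":-0.008,"ax":0,"ay":0,"az":0,"grip":-1},{"dx":-0.012,"dy":0,"dz":-0.008,"ax":0,"ay":0,"az":0,"grip":-1}]'
```

```text
clock: 13.08
position: [0.5606, 0.1761, 0.1282]
ee_rot: [0.004, 0.801, 0.599, -0.005]
contact_force: [-2.4, -16.0, 8.2]
width: 0.0091
gripper_force: 79.3
clock: 13.33
position: [0.5604, 0.176, 0.1283]
ee_rot: [0.002, 0.801, 0.599, -0.003]
contact_force: [1.3, -7.6, -3.8]
width: 0.0091
gripper_force: 78.5
```

```bash
python3 -m jog '[{"dx":-0.007,"dy":0,"dz":0.004,"ax":0,"ay":0,"az":0,"grip":-1},{"dx":-0.007,"dy":0,"dz":0.004,"ax":0,"ay":0,"az":0,"grip":-1}]'; python3 -m jog '[{"dx":0,"dy":0,"dz":0,"ax":0,"ay":0,"az":0,"grip":0},{"dx":0,"dy":0,"dz":0,"ax":0,"ay":0,"az":0,"grip":0},{"dx":0,"dy":0,"dz":0,"ax":0,"ay":0,"az":0,"grip":0},{"dx":0,"dy":0,"dz":0,"ax":0,"ay":0,"az":0,"grip":0}]'; python3 -m jog '[{"dx":0,"dy":0,"dz":-0.1,"ax":0,"ay":0,"az":0,"grip":0},{"dx":0,"dy":0,"dz":-0.2,"ax":0,"ay":0,"az":0,"grip":0},{"dx":0,"dy":0,"dz":-0.3,"ax":0,"ay":0,"az":0,"grip":0},{"dx":0,"dy":0,"dz":-0.3,"ax":0,"ay":0,"az":0,"grip":0},{"dx":0,"dy":0,"dz":-0.3,"ax":0,"ay":0,"az":0,"grip":0}]'
python3 - <<'E'
from h import *
d=shot("wrist","pics/w6.png")
E
```

```text
clock: 13.5
position: [0.5604, 0.1759, 0.1282]
ee_rot: [0.001, 0.801, 0.598, -0.002]
contact_force: [1.5, -5.7, -1.2]
width: 0.009
gripper_force: 79.2
clock: 13.83
position: [0.5604, 0.1787, 0.1289]
ee_rot: [-0.0, 0.801, 0.598, -0.0]
contact_force: [-0.1, 0.8, -0.0]
width: 0.0427
gripper_force: 0.0
clock: 14.25
position: [0.5615, 0.1788, 0.2058]
ee_rot: [0.001, 0.801, 0.598, 0.002]
contact_force: [-0.4, -0.6, 0.2]
width: 0.0425
gripper_force: 0.0
```

View pics/w6.png

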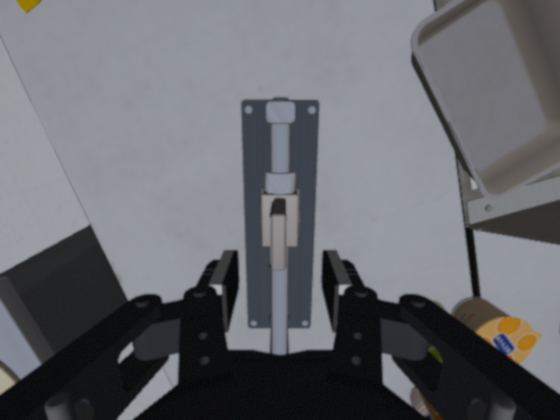

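The holder stands upright on the rod at (280,218) and butts against the collar at (280,183), with the fingers clear.

```bash
python3 -c "
from rig import manip
print(manip.sign_off())"
```

```text
the job is handed in; nothing more can be done
None
```

The job is handed in: the holder is snapped home on the rod and stands released and upright against the collar, after a push I estimate at about 7 N; the collar showed no sign of shifting, and the judge's verdict was not shown.

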